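# Roll the rolling pin back to its strip on the fudge slab

### The arm

A 7-joint arm with a two-finger parallel gripper is mounted at the origin on a cart in front of the work surface, level with it; the furniture and walls round the work are solid. World frame = base frame: x ahead of the robot, y to its left, z up, the work surface at z = 0. Lengths are in m, angles in rad, forces in N, time in s.
With the tool pointing down it reaches from about 0.425 to 0.95 m from the base axis. Payload 4.7 kg.
Tool frame: the origin (TCP) lies between the finger pads; the fingertips stand 25 mm ahead of it and the grasp point (between the pads) lies 6 mm ahead of it; x points along the fingers, z is the direction in which the jaws open and shut, and the axes are right-handed (so a half turn about x gives the same grasp; the last joint's range is limited). The gripper opens to 85 mm and grips with 20 to 120 N. Pads are 22 mm wide; open, the fingers measure 114 mm over their backs; the gripper's body (76 mm by 85 mm) begins 54 mm behind the grasp point. The pads swing forward as they close: fully open they stand 13 mm farther back than shut.
Start: joints at [-1.304, 0.469, -0.049, 1.532, 0.024, 1.141, -0.082], TCP at [0.197, 0.646, 0.256] pointing down, gripper open.
Joint ranges: [-2.59, 2.59], [-0.33, 1.99], [-1.39, 1.29], [0.1, 2.45], [-1.04, 4.18], [0.21, 1.99], [-2.66, 2.66]. Speed limits (rad/s): [2.57, 2.57, 3.14, 3.14, 3.14, 3.14, 3.14].

### API

Orientations are given as a 3x3 rotation matrix whose columns are the frame's x, y, z axes.
In Python, from rig import * gives the robot as it stands. Calls block until the motion is done:
- movep(position, orientation): joint-space move of the TCP to a pose.
- move_l(position, attitude=None, feed=0.15, until_force=None): straight line of the TCP; attitude=None keeps the orientation; feed is the mean speed in m/s. With until_force (N) it stops when the force on the tool has changed by that much, and returns True; else False.
- move_joints(angles): joint-space move.
- command_gripper(opening, newtons=None): finger opening in m; newtons is the grip in N (None keeps the last); returns when the fingers have stopped.
- sleep(seconds).
- inverse_kinematics(position, orientation): joint angles nearest the present ones, or None.
- sense(): the state.
- camera(name): name is "scene" or "side" or "wrist"; returns (picture, depth): 384x512x3 uint8, red, green, blue; 384x512 float32, m along the optical axis (not along the pixel's ray), 0 where there is no reading.
- camera_params(name): a dict with "K" (3x3 intrinsics, pixels), "position" and "rotation" of the camera in the world; the wrist camera has in their place "tool_from_camera" (4x4, takes a point from camera to tool coordinates, whose origin is the TCP and whose axes are the tool frame's). Camera axes: x right, y down, z forward; pixel columns grow to the right and rows downward; lengths in m; the calibration is good to about 2 mm. A picture is of the moment at which its call begins: read the wrist's pose just before it. camera_params takes no time and is no camera call.
A pose or a line that the arm cannot do raises Unreachable and nothing moves.
- finish_job(): hands the job in, once; it reports no verdict.
The state is a dict: "time_s": time; "joint_pos": joint angles; "qd": joint speeds; "joint_efforts": joint torques, N m; "position": TCP position; "tcp_rot": TCP orientation; "wrist_force": force on the tool from outside, world axes, zero at the start; "ft_torque": the same for the moment, N m; "finger_gap": finger opening in m.
Only numpy, scipy, OpenCV 4.12 (cv2) and the standard library are available. Lean on these libraries where they do the work, as an engineer would, in place of code of your own. Each camera call takes 0.05 s, during which the arm holds its last target.

### The job

Clear the near half of the marble fudge slab: with the fingertips on top of the wooden rolling pin, roll it away from you until it lies still on the dark steel strip let into the slab, parallel to the strip. The pin must roll, not be dragged; do not grip it, lift it or shove it from behind low down, leave the tin and the wrapped bar beyond the strip where they are, and do not bump the open carton.

Things in the scene. Friction and masses are not known exactly. Their poses are not given: they have to be found in the camera images.
- rolling_pin: wooden rolling pin lying on the slab: cylinder 60 mm in diameter, 150 mm long, plus slim handles (248 mm over all), about 0.4 kg. Origin on its axis at mid-length, 42 mm above the worktop; its top is at 72 mm. y is its axis; x and z turn as it rolls (z up at first). Slight rolling resistance. A fingertip on its top moves twice as far as the pin, so it takes several short strokes.
- slab: marble slab fixed to the worktop, 240 x 300 x 12 mm. Origin at the centre of its underside, on the worktop. Its x axis points away from the robot, across the strip, its y axis along the strip.
- strip (a point): middle of the dark grey steel strip, 20 mm wide, flush in the slab's top (12 mm above the worktop), across the slab's 300 mm width, 8 mm beyond the slab's centre. Same axes as the slab: x is the direction of rolling, y runs along the strip. At first the pin lies 55 to 100 mm on its -x side, nearly parallel.
- mint_tin: flat mint tin 60 x 90 x 22 mm, lying on the slab beyond the strip; leave alone. Origin at the centre of its underside.
- candy_bar: wrapped bar 52 x 145 x 14 mm, lying on the slab beyond the strip; leave alone. Origin at the centre of its underside.
- carton: open carton of wrapped bars, 105 x 165 x 66 mm, on the worktop left of the slab; leave alone. Origin at the centre of its underside.

How it is judged:
On the way:
1. the fingers roll the pin: it has turned by about a third of a radian or more under their touch (contact force between the fingers and rolling_pin above 0.3 N and angle between rolling_pin's own z axis and vertical above 0.35 rad).
At the end, for the whole second after the job is handed in: The pin lies still on the slab with its axis within 10 mm of the strip's centre line (so it stands on the 20 mm strip), within 0.15 rad of parallel, its middle within 50 mm of the strip's middle, having got there by rolling (its z axis, upright at first, is now more than 1.35 rad from vertical) (x of rolling_pin in the frame of strip between -0.01 and 0.01 m and y of rolling_pin in the frame of strip between -0.05 and 0.05 m and angle between the y axis of rolling_pin and the y axis of strip, either way round below 0.15 rad and angle between rolling_pin's own z axis and vertical above 1.35 rad and height (world z) of rolling_pin below 0.047 m and linear speed of rolling_pin below 0.01 m/s and angular speed of rolling_pin below 0.3 rad/s); the robot touches nothing.
It fails at once if the pin is lifted off the slab or tipped off it (height (world z) of rolling_pin above 0.054 m or height (world z) of rolling_pin below 0.034 m).
It fails at once if the fingers touch the pin with the grasp point (19 mm behind the fingertips) below the pin's top: it is straddled, gripped or shoved from behind rather than rolled from on top (contact force between the fingers and rolling_pin above 0.5 N and height (world z) of the grasp point below 0.072 m).
It fails at once if the tin is disturbed (moved more than 10 mm) (distance of mint_tin from where it was at the start of the episode above 0.01 m).
It fails at once if the wrapped bar is disturbed (moved more than 10 mm) (distance of candy_bar from where it was at the start of the episode above 0.01 m).
It fails at once if the carton is disturbed (moved more than 15 mm) (distance of carton from where it was at the start of the episode above 0.015 m).
It also fails if it takes over 61 s, if anything falls off the work surface, if the arm or the gripper's body presses on something with over 40 N, if the wrist force passes 120 N, or if a joint passes its speed limit or range.

## Working session

There is one attempt and no reset: what is moved stays moved. The work goes in short steps, each a Python script; the robot and the scene stay as the last script left them, time stands still between calls to the robot, and variables do not carry over. Pictures are saved under pics/ and viewed, and the job is handed in when it is done.

```bash
mkdir -p pics; ls; python3 - <<'E'
from rig import *
import cv2,numpy as np
for n in ("scene","side"):
    p,d=camera(n); cv2.imwrite(f"pics/{n}0.png",p[:,:,::-1]); np.savez(f"{n}0.npz",p=p,d=d)
    c=camera_params(n); print(n,c["K"].tolist(),np.round(c["position"],3),np.round(c["rotation"],3).tolist())
s=sense();print(s["time_s"],s["position"],s["tcp_rot"],s["finger_gap"]); print(camera_params("wrist"))
E
```

```text
pics
scene [[409.62467111961985, 0.0, 243.8659746591113], [0.0, 409.62467111961985, 196.8467514760454], [0.0, 0.0, 1.0]] [ 0.143 -0.597  0.606] [[0.791, -0.38, 0.48], [-0.612, -0.497, 0.615], [0.005, -0.78, -0.626]]
side [[393.2913239909203, 0.0, 259.14208060431616], [0.0, 393.2913239909203, 186.450122206427], [0.0, 0.0, 1.0]] [ 0.267 -0.918  0.633] [[0.951, -0.151, 0.27], [-0.308, -0.528, 0.791], [0.023, -0.836, -0.549]]
0.1 [0.19660249 0.64524135 0.25536292] [[-4.61225546e-04 -9.56577356e-01  2.91478215e-01]
 [-1.70672589e-03  2.91478575e-01  9.56575835e-01]
 [-9.99998437e-01 -5.62762051e-05 -1.76705270e-03]] 0.08533874799007099
{'K': array([[297.7154331 ,   0.        , 256.72739461],
       [  0.        , 297.7154331 , 193.40662979],
       [  0.        ,   0.        ,   1.        ]]), 'tool_from_camera': array([[ 4.91032890e-04, -2.93012912e-01,  9.56108358e-01,
        -1.16224891e-01],
       [-1.06787537e-03, -9.56108082e-01, -2.93012279e-01,
         7.51391846e-02],
       [ 9.99999309e-01, -8.77125897e-04, -7.82381785e-04,
         6.11521521e-04],
       [ 0.00000000e+00,  0.00000000e+00,  0.00000000e+00,
         1.00000000e+00]])}
```

View pics/scene0.png

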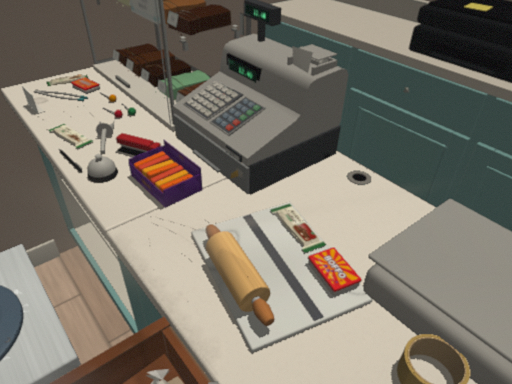

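View pics/side0.png

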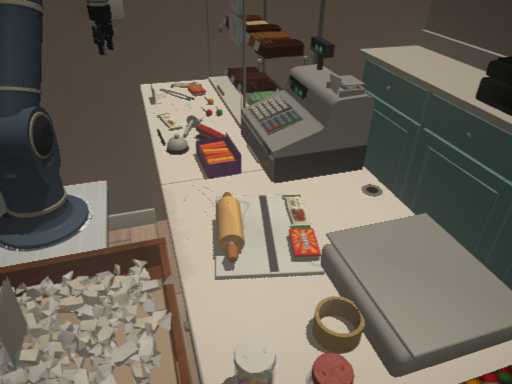

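The scene view shows the pin at about (238,270), near side of the dark strip, which runs (250,217)–(318,315). The bar at (298,228) and tin at (334,270) lie beyond it, and the carton is at (165,172). The side view agrees: pin (230,228), strip (262,197)–(273,270). Next I'll measure them.

```bash
cat > h.py <<'E'
import cv2,numpy as np
from rig import *
def rays(n):
    c=camera_params(n);K=c["K"];R=c["rotation"]
    v,u=np.mgrid[0:384,0:512]
    r=np.stack([(u-K[0,2])/K[0,0],(v-K[1,2])/K[1,1],np.ones_like(u,float)],-1)@R.T
    return np.array(c["position"]),r
def plane(n,mask,z):
    o,r=rays(n); q=r[mask]; t=(z-o[2])/q[:,2]; return o+q*t[:,None]
def cloud(n,d):
    o,r=rays(n); return o+r*d[...,None]
def big(m):
    k,l,s,_=cv2.connectedComponentsWithStats(m.astype(np.uint8)); i=1+np.argmax(s[1:,4]); return l==i
def rect(P):
    (c,(w,h),a)=cv2.minAreaRect((P[:,:2]*1000).astype(np.float32)); 
    a=a if w<h else a-90   # angle of the short axis
    a=(a+90)%180-90
    return np.round(c,1),round(min(w,h),1),round(max(w,h),1),round(a,2)
def measure(n,p,d,save=None):
    hsv=cv2.cvtColor(p,cv2.COLOR_RGB2HSV); C=cloud(n,d); ok=d>0
    X,Y,Z=C[...,0],C[...,1],C[...,2]
    roi=ok&(X>.35)&(X<.8)&(Y>-.35)&(Y<.25)
    dark=roi&(abs(Z-.012)<.01)&(hsv[...,2]<120)&(hsv[...,1]<70)
    s=big(dark); out={}
    out["strip"]=rect(plane(n,s,.012))
    pin=big(roi&(Z>.025)&(Z<.09)&(hsv[...,0]>5)&(hsv[...,0]<25)&(hsv[...,1]>80))
    P=C[pin]; out["pinmaxz"]=np.round(np.percentile(P[:,2],[1,50,99]),4)
    barrel=P[P[:,2]>.064]; out["pin_top"]=rect(barrel)
    out["pin_all"]=rect(P)
    slab=big(roi&(abs(Z-.012)<.005)&(hsv[...,1]<60))
    if save:
        q=p[:,:,::-1].copy(); q[s]=(0,0,255); q[pin]=(0,255,0); cv2.imwrite(save,q)
    return out,P,C
E
python3 - <<'E'
from h import *
for n in("scene","side"):
    f=np.load(n+"0.npz"); o,P,C=measure(n,f["p"],f["d"],f"pics/{n}_m0.png")
    print(n,o)
    # cylinder axis: least squares circle in plane after direction
    B=P[P[:,2]>.045]; 
    s=o["strip"];a=np.radians(s[3]);ex=np.array([np.cos(a),np.sin(a)]);ey=np.array([-ex[1],ex[0]])
    r=(B[:,:2]-np.array(s[0])/1000); x=r@ex;y=r@ey
    for lo in np.arange(-.13,.13,.02):
        m=(y>lo)&(y<lo+.02)
        if m.sum()>8:
            i=np.argsort(B[m,2])[-10:]; print(round(lo+.01,3),m.sum(),np.round(x[m][i].mean(),4),np.round(B[m,2].max(),4))
E
```

```text
scene {'strip': (array([ 530.6, -208.3]), 18.5, 289.7, -13.03), 'pinmaxz': array([0.0312, 0.0638, 0.0733]), 'pin_top': (array([ 436.3, -197.1]), 42.8, 151.6, -10.57), 'pin_all': (array([ 433.6, -199.1]), 57.9, 244.5, -10.01)}
-0.12 179 -0.0919 0.058
-0.1 113 -0.0909 0.0578
-0.08 489 -0.0929 0.0739
-0.06 328 -0.0937 0.0736
-0.04 298 -0.0952 0.0744
-0.02 286 -0.0943 0.0738
0.0 274 -0.0956 0.0741
0.02 256 -0.0956 0.0741
0.04 239 -0.0966 0.0741
0.06 136 -0.0948 0.0736
0.08 50 -0.0984 0.0576
0.1 54 -0.0992 0.0568
side {'strip': (array([ 532.4, -210.2]), 18.4, 286.5, -13.06), 'pinmaxz': array([0.0308, 0.0636, 0.0728]), 'pin_top': (array([ 439.7, -200.3]), 44.5, 152.0, -10.34), 'pin_all': (array([ 437.8, -203. ]), 57.1, 245.3, -11.06)}
-0.12 90 -0.0903 0.0571
-0.1 48 -0.0887 0.0576
-0.08 284 -0.089 0.0737
-0.06 137 -0.0909 0.0727
-0.04 137 -0.0928 0.0734
-0.02 124 -0.0928 0.0739
0.0 117 -0.0928 0.0729
0.02 117 -0.0935 0.0736
0.04 106 -0.0956 0.0729
0.06 63 -0.0948 0.0736
0.1 23 -0.0967 0.0565
```

```bash
python3 -c "
import cv2,numpy as np
a=[cv2.imread(f'pics/{n}_m0.png')[140:340,130:430] for n in('scene','side')]
cv2.imwrite('pics/m0.png',np.hstack([cv2.resize(x,None,fx=1.3,fy=1.3) for x in a]))"
```

```text
(no output)
```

View pics/m0.png

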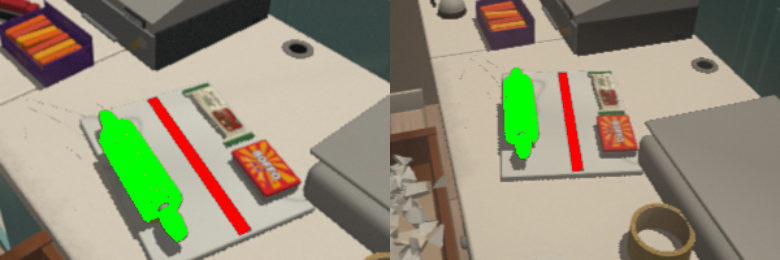

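Both cameras agree within 3 mm. The strip's middle is at about (0.5315, -0.209) with x axis at -13.05°, and it measures 18.5 x 290 mm as expected. The pin's axis is 93 mm short of it, its top at about 73 mm, and its rolling direction is about -10.5°. I'll set the jaws along the pin axis, hover over it and test the contact.

```bash
cat >> h.py <<'E'
A=np.radians(-10.5); D=np.array([np.cos(A),np.sin(A),0]); E_=np.array([-np.sin(A),np.cos(A),0])
Xd=np.array([0,0,-1.]); ORI=np.column_stack([Xd,np.cross(E_,Xd),E_])
S0=np.array([.5315,-.209]); a_=np.radians(-13.05); SX=np.array([np.cos(a_),np.sin(a_)]); SY=np.array([-SX[1],SX[0]])
def st(tag=""):
    s=sense(); print(tag,"t%.2f"%s["time_s"],"pos",np.round(s["position"],4),"F",np.round(s["wrist_force"],2),"gap %.3f"%s["finger_gap"]); return s
E
python3 - <<'E'
from h import *
P0=np.array([.438,-.200,0])
st()
command_gripper(.06)
h=P0-D*.008
movep([h[0],h[1],.16],ORI); st("hover")
move_l([h[0],h[1],.115],feed=.1); st("low")
c=camera("side"); cv2.imwrite("pics/side1.png",c[0][:,:,::-1])
c=camera("wrist"); cv2.imwrite("pics/wrist1.png",c[0][:,:,::-1])
E
```

```text
t0.10 pos [0.1966 0.6452 0.2554] F [-0.64  0.17 -0.05] gap 0.085
hover t3.56 pos [ 0.4306 -0.198   0.16  ] F [ 0.08  0.28 -0.39] gap 0.060
low t4.16 pos [ 0.4303 -0.1988  0.1151] F [ 0.63  0.78 -0.44] gap 0.060
```

View pics/side1.png

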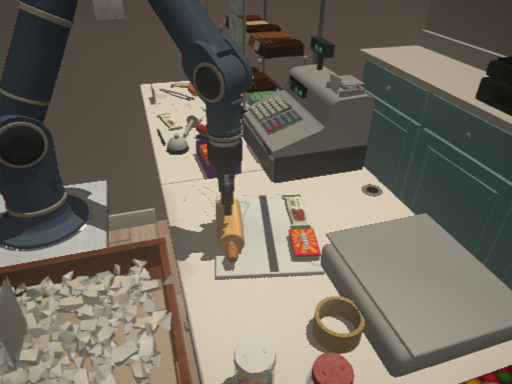

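View pics/wrist1.png

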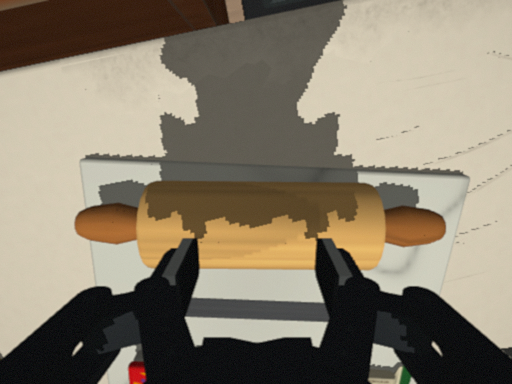

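The wrist view shows both tips over the barrel, with the pin spanning x 140–385 and parallel to the jaws. The strip lies beyond it at row ~308. Now press down and make the first stroke.

```bash
cat >> h.py <<'E'
def pinpose(tag=""):
    r=[]
    for n in("scene","side"):
        p,d=camera(n)
        try:
            o,P,C=measure(n,p,d)
            q=(P[:,:2]-S0); x=q@SX;y=q@SY; z=P[:,2]
            # ridge line: x of highest points per slice on barrel and handles
            pts=[]
            for lo in np.arange(-.2,.2,.01):
                m=(y>lo)&(y<lo+.01)&(z>.066)&(z<.078)
                if m.sum()>10: 
                    i=np.argsort(z[m])[-8:]; pts.append((lo+.005,x[m][i].mean()))
            pts=np.array(pts); k=np.polyfit(pts[:,0],pts[:,1],1)
            print(tag,n,"x at middle %.4f tilt(rad) %.3f"%(np.median(pts[:,1]),-k[0]),"y %.3f..%.3f"%(np.percentile(y,1),np.percentile(y,99)),"maxz",o["pinmaxz"][2])
        except Exception as e: print(tag,n,"fail",e)
E
python3 - <<'E'
from h import *
s=st()
p=s["position"]
hit=move_l([p[0],p[1],.085],feed=.03,until_force=5); s=st(f"hit {hit}")
if hit:
    p=s["position"]
    q=p+D*.034; move_l([q[0],q[1],p[2]],feed=.05); s=st("stroked")
    p=s["position"]; move_l([p[0],p[1],.125],feed=.1); st("up")
    c=camera("wrist"); cv2.imwrite("pics/wrist2.png",c[0][:,:,::-1])
    pinpose()
E
```

```text
t4.26 pos [ 0.4306 -0.1988  0.1155] F [ 0.25 -0.22  0.65] gap 0.060
hit True t5.01 pos [ 0.4313 -0.1989  0.0919] F [-0.1   1.32  6.26] gap 0.060
stroked t5.87 pos [ 0.4642 -0.2053  0.0917] F [ 0.19 -0.88  2.74] gap 0.060
up t6.35 pos [ 0.4642 -0.2048  0.125 ] F [ 0.2   1.09 -0.21] gap 0.060
 scene x at middle -0.0792 tilt(rad) 0.025 y -0.132..0.097 maxz 0.0734
 side x at middle -0.0758 tilt(rad) 0.042 y -0.134..0.093 maxz 0.073
```

View pics/wrist2.png

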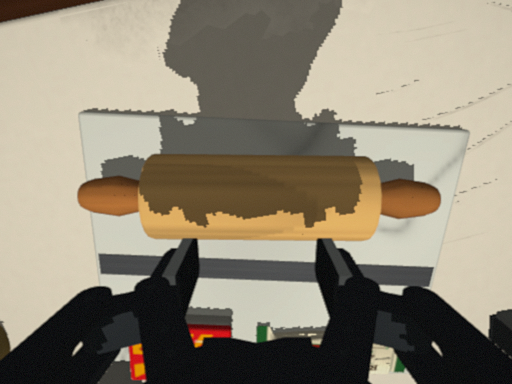

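The first stroke rolled the pin about 17 mm for 34 mm of tip travel, so there was no slip, and it stayed parallel. Three more of the same, measuring after each.

```bash
cat >> h.py <<'E'
P0=np.array([.438,-.200,0])
def stroke(travel,length,back=.0085,feed=.05,tag=""):
    """travel: pin's roll so far; length: tip travel"""
    h=P0+D*(travel-back)
    move_l([h[0],h[1],.112],feed=.1)
    hit=move_l([h[0],h[1],.085],feed=.03,until_force=5); s=st(f"{tag} hit {hit}")
    if not hit: move_l([h[0],h[1],.125]); return False
    z=s["position"][2]; q=h+D*length
    move_l([q[0],q[1],z-.0003],feed=feed); st("  end")
    move_l([q[0],q[1],.125],feed=.1)
    return True
E
python3 - <<'E'
from h import *
t=.017
for i in range(3):
    if not stroke(t,.036,tag=i): break
    t+=.018
    pinpose(i)
c=camera("wrist"); cv2.imwrite("pics/wrist3.png",c[0][:,:,::-1]); st()
E
```

```text
0 hit True t7.54 pos [ 0.447  -0.2016  0.0919] F [0.41 0.16 4.6 ] gap 0.060
  end t8.42 pos [ 0.4815 -0.2083  0.0917] F [-0.68 -0.33  3.6 ] gap 0.060
0 scene x at middle -0.0608 tilt(rad) 0.020 y -0.132..0.098 maxz 0.0734
0 side x at middle -0.0577 tilt(rad) 0.049 y -0.133..0.097 maxz 0.0732
1 hit True t10.04 pos [ 0.4647 -0.2049  0.0919] F [-0.55  0.1   3.82] gap 0.060
  end t10.92 pos [ 0.4992 -0.2116  0.0916] F [-0.76 -0.52  4.08] gap 0.060
1 scene x at middle -0.0438 tilt(rad) 0.020 y -0.131..0.100 maxz 0.0733
1 side x at middle -0.0388 tilt(rad) 0.038 y -0.133..0.099 maxz 0.073
2 hit True t12.54 pos [ 0.4824 -0.2081  0.0919] F [-0.31 -0.25  4.51] gap 0.060
  end t13.42 pos [ 0.5169 -0.2148  0.0916] F [ 0.54 -0.93  3.85] gap 0.060
2 scene x at middle -0.0258 tilt(rad) 0.037 y -0.131..0.101 maxz 0.0734
2 side x at middle -0.0221 tilt(rad) 0.039 y -0.133..0.097 maxz 0.0733
 t14.05 pos [ 0.5167 -0.2143  0.1244] F [-0.    0.15  0.08] gap 0.060
```

View pics/wrist3.png

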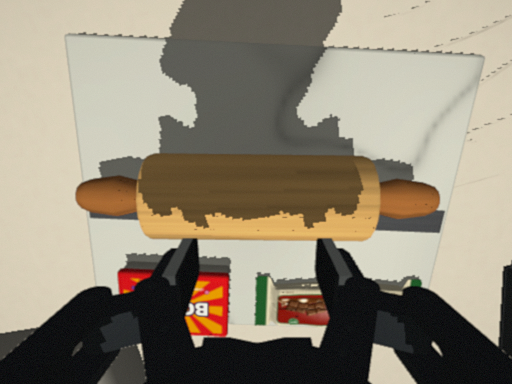

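```bash
python3 - <<'E'
from h import *
stroke(.070,.032,tag="4",back=.008)
s=sense()["position"]
move_l([s[0]-.05,s[1],.30],feed=.2)
for n in("scene","side"):
    p,d=camera(n); o,P,C=measure(n,p,d,f"pics/{n}_m4.png"); print(n,{k:o[k] for k in("pin_top","pin_all")}, ((o["pin_all"][0]/1000-S0)@SX).round(4),((o["pin_top"][0]/1000-S0)@SX).round(4))
pinpose(); st()
s=sense(); p,d=camera("wrist"); cv2.imwrite("pics/wrist4.png",p[:,:,::-1]); np.savez("wrist4.npz",p=p,d=d,pos=s["position"],rot=s["tcp_rot"])
E
```

```text
4 hit True t15.09 pos [ 0.4996 -0.2113  0.0919] F [-0.06  0.54  4.53] gap 0.060
  end t15.89 pos [ 0.5304 -0.2174  0.0918] F [ 0.18 -0.67  4.29] gap 0.060
scene {'pin_top': (array([ 519.4, -214.7]), 43.5, 149.7, -10.96), 'pin_all': (array([ 516.4, -216. ]), 57.8, 243.1, -8.74)} -0.0131 -0.0105
side {'pin_top': (array([ 522.6, -218. ]), 42.7, 151.6, -10.76), 'pin_all': (array([ 521.5, -216.6]), 56.1, 249.0, -10.74)} -0.008 -0.0066
 scene x at middle -0.0110 tilt(rad) 0.027 y -0.130..0.101 maxz 0.0733
 side x at middle -0.0069 tilt(rad) 0.040 y -0.132..0.098 maxz 0.073
 t17.63 pos [ 0.4801 -0.2166  0.2991] F [ 0.65  0.18 -0.78] gap 0.060
```

View pics/wrist4.png

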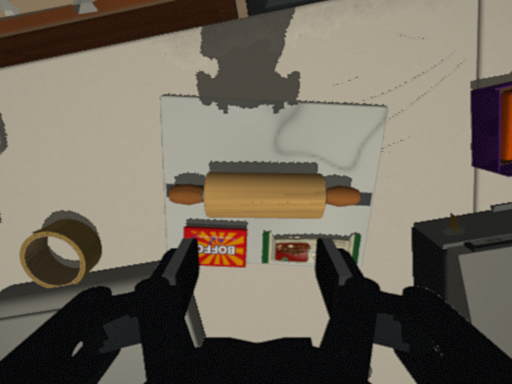

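The wrist view shows the pin now covering the strip, which appears at both handle ends (rows ~193 and ~199), with bar and tin untouched. The two cameras put the pin 9 mm short of the strip on average. One short last stroke of 18 mm, then a check.

```bash
python3 - <<'E'
from h import *
stroke(.0845,.018,back=.0045,feed=.035,tag="5")
s=sense()["position"]
move_l([s[0]-.05,s[1],.30],feed=.2)
pinpose(); st()
s=sense(); p,d=camera("wrist"); cv2.imwrite("pics/wrist5.png",p[:,:,::-1]); np.savez("wrist5.npz",p=p,d=d,pos=s["position"],rot=s["tcp_rot"])
c=camera("side")[0]; cv2.imwrite("pics/side5.png",c[:,:,::-1])
# wrist check
w=camera_params("wrist");K=w["K"];T=w["tool_from_camera"]
v,u=np.mgrid[0:384,0:512]
r=np.stack([(u-K[0,2])/K[0,0],(v-K[1,2])/K[1,1],np.ones_like(u,float)],-1)
R=s["tcp_rot"]@T[:3,:3]; o=s["position"]+s["tcp_rot"]@T[:3,3]
C=o+(r@R.T)*d[...,None]
hsv=cv2.cvtColor(p,cv2.COLOR_RGB2HSV);Z=C[...,2];q=(C[...,:2]-S0);x=q@SX;y=q@SY
roi=(d>0)&(abs(x)<.06)&(abs(y)<.16)
strip=roi&(abs(Z-.012)<.006)&(hsv[...,2]<120)&(hsv[...,1]<70)&((y>.1)|(y<-.1))
dk=hsv[...,2][strip]; 
for g in(1,-1):
    m=strip&(y*g>.128); print("strip end",g,m.sum(),np.percentile(x[m],[3,50,97]).round(4))
for lo in np.arange(-.1,.08,.03):
    m=roi&(y>lo)&(y<lo+.02)&(Z>.05)
    if m.sum()>20:
        i=np.argsort(Z[m])[-15:]; 
        xs,zs=x[m],Z[m]; k=np.linalg.lstsq(np.c_[xs,zs,np.ones_like(xs)],-(xs**2+zs**2),rcond=None)[0]
        print(round(lo+.01,3),"ridge",xs[i].mean().round(4),zs.max().round(4),"circle x,z,r",(-k[0]/2).round(4),(-k[1]/2).round(4),np.sqrt((k[0]**2+k[1]**2)/4-k[2]).round(4))
E
```

```text
5 hit True t20.42 pos [ 0.5173 -0.2147  0.0919] F [-0.31  0.1   4.7 ] gap 0.060
  end t21.09 pos [ 0.5349 -0.2181  0.0919] F [0.33 0.37 5.17] gap 0.060
 scene x at middle -0.0007 tilt(rad) 0.026 y -0.130..0.102 maxz 0.0734
 side x at middle 0.0028 tilt(rad) 0.030 y -0.132..0.101 maxz 0.0731
 t22.73 pos [ 0.484  -0.2171  0.2987] F [-0.16  0.72 -0.35] gap 0.060
strip end 1 178 [-0.0106 -0.001   0.0527]
strip end -1 129 [-0.0128 -0.0044  0.0064]
-0.09 ridge -0.0534 0.3595 circle x,z,r 0.0383 0.2143 0.1628
-0.06 ridge -0.0535 0.3523 circle x,z,r 0.0377 0.208 0.1468
-0.03 ridge -0.0598 0.3641 circle x,z,r -0.0292 0.2094 0.1469
-0.0 ridge -0.0561 0.3613 circle x,z,r -0.0253 0.2092 0.1459
0.03 ridge -0.0595 0.3625 circle x,z,r -0.0315 0.205 0.1365
0.06 ridge -0.0025 0.0717 circle x,z,r -0.0023 0.0412 0.0292
```

View pics/wrist5.png

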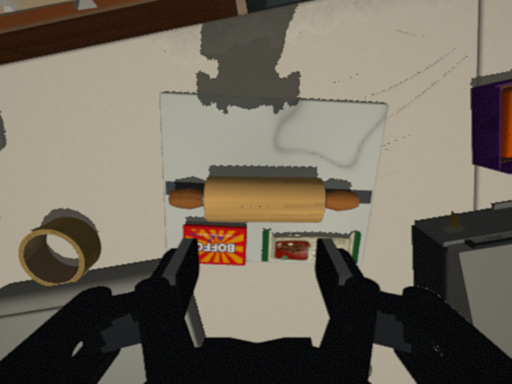

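View pics/side5.png

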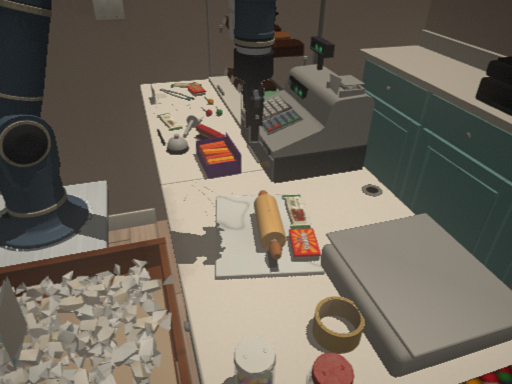

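The wrist circle fits picked up the fingers (z ≈ 0.36), so I'll repeat them from the saved frame with those points excluded.

```bash
python3 - <<'E'
from h import *
f=np.load("wrist5.npz");p,d=f["p"],f["d"]
w=camera_params("wrist");K=w["K"];T=w["tool_from_camera"]
v,u=np.mgrid[0:384,0:512]
r=np.stack([(u-K[0,2])/K[0,0],(v-K[1,2])/K[1,1],np.ones_like(u,float)],-1)
C=f["pos"]+f["rot"]@T[:3,3]+(r@(f["rot"]@T[:3,:3]).T)*d[...,None]
hsv=cv2.cvtColor(p,cv2.COLOR_RGB2HSV);Z=C[...,2];q=C[...,:2]-S0;x=q@SX;y=q@SY
roi=(d>0)&(abs(x)<.05)&(abs(y)<.17)
sm=roi&(abs(Z-.012)<.006)&(hsv[...,2]<100)&(abs(x)<.016)
for lo,hi in((-.15,-.135),(.12,.15)):
    m=sm&(y>lo)&(y<hi); print("strip",m.sum(),np.percentile(x[m],[2,50,98]).round(4))
for lo in np.arange(-.09,.07,.03):
    m=roi&(y>lo)&(y<lo+.02)&(Z>.05)&(Z<.08)
    xs,zs=x[m],Z[m]; k=np.linalg.lstsq(np.c_[xs,zs,np.ones_like(xs)],-(xs**2+zs**2),rcond=None)[0]
    print(round(lo+.01,3),"circle x,z,r",(-k[0]/2).round(4),(-k[1]/2).round(4),np.sqrt((k[0]**2+k[1]**2)/4-k[2]).round(4))
E
```

```text
strip 75 [-0.0099 -0.0025  0.0065]
strip 168 [-0.0104 -0.0031  0.007 ]
-0.08 circle x,z,r 0.0013 0.0452 0.0257
-0.05 circle x,z,r 0.0013 0.0412 0.0293
-0.02 circle x,z,r 0.0002 0.0413 0.0292
0.01 circle x,z,r -0.0007 0.0413 0.0292
0.04 circle x,z,r -0.0016 0.0412 0.0293
0.07 circle x,z,r -0.0048 0.0563 0.0169
```

```bash
python3 - <<'E'
from h import *
sleep(.5); pinpose(); st(); finish_job()
E
```

```text
scene x at middle -0.0012 tilt(rad) 0.024 y -0.130..0.100 maxz 0.0734
 side x at middle 0.0026 tilt(rad) 0.039 y -0.132..0.101 maxz 0.0733
 t23.43 pos [ 0.4843 -0.2176  0.3   ] F [-0.52  0.1  -0.02] gap 0.060
the job is handed in; nothing more can be done
```

The pin now lies on the steel strip, and I handed the job in at about 23 s; the rig reports no verdict. I rolled it there in six short strokes with both fingertips on top, pressing with about 4–5 N. It travelled about 94 mm, which is roughly 3.1 rad of turn if it didn't slip. The tips moved twice as far as the pin throughout, which fits rolling without slip.

**Last checks:**

| Check | Measured | Limit |
|---|---|---|
| Axis offset from strip centre line, scene camera | about -1 mm | ±10 mm |
| Axis offset, side camera | about +3 mm | ±10 mm |
| Axis offset, wrist camera, from circle fits, relative to its own view of the strip | about +2 mm | ±10 mm |
| Angle to the strip | about 0.03 rad | 0.15 rad |
| Pin middle along the strip | about 15 mm off | 50 mm |
| Height of the top | about 73 mm | 72 mm when on the slab |

- **Stillness:** the offset changed by less than 1 mm between looks about 0.7 s apart.
- **Other objects:** the tin, bar and carton look untouched in the pictures, but I did not measure their positions. The gripper was clear at a height of 0.30 m.
- **Disagreements:** the cameras differ by up to 4 mm. My first wrist-camera circle fit was wrong because it included the fingers, and I redid it without them. In the redone fit the two end slices were also poor, probably because they took in the barrel ends, so I used only the middle four.

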